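# Level the counting scale, then count out the couplings

### The arm

A 7-joint arm with a two-finger parallel gripper is mounted at the origin on the work surface. World frame = base frame: x ahead of the robot, y to its left, z up, the work surface at z = 0. Lengths are in m, angles in rad, forces in N, time in s.
With the tool pointing down it reaches from about 0.4 to 0.9 m from the base axis. Payload 5.5 kg.
Tool frame: the origin (TCP) lies midway between the tips of the shut fingers; the grasp point (between the pads) lies 19 mm behind it (manip.grip_depth is the distance from the TCP to the grasp point, in m); z points along the fingers, x is the direction in which the jaws open and shut, and the axes are right-handed (so a half turn about z gives the same grasp; the last joint's range is limited). The gripper opens to 92 mm and grips with 3 to 60 N. Pads are 19 mm wide; open, the fingers measure 130 mm over their backs; the gripper's body (75 mm by 190 mm) begins 47 mm behind the grasp point.
Start: joints at [-0.898, 0.501, -0.427, 1.55, 0.221, 1.138, -0.21], TCP at [0.259, 0.596, 0.227] pointing down, gripper open.
Joint ranges: [-2.88, 2.88], [-0.31, 2.03], [-1.54, 1.56], [0.2, 2.42], [-1.41, 4.55], [0.19, 2.02], [-2.57, 2.57]. Speed limits (rad/s): [2.57, 2.57, 3.14, 3.14, 3.14, 3.14, 3.14].

### API

Orientations are given as a unit quaternion [x, y, z, w].
In Python, from bench import manip, effector, viewer gives the robot as it stands. Calls block until the motion is done:
- manip.move_pose(position, orientation): joint-space move of the TCP to a pose.
- manip.servo_line(position, ori=None, vel=0.15): straight line of the TCP; ori=None keeps the orientation; vel is the mean speed in m/s.
- manip.movej(angles): joint-space move.
- effector.open_jaws() and effector.close(f_grip=None): open the fingers fully, or close them until they stop; f_grip is the grip in N (None keeps the last).
- manip.sleep(seconds).
- manip.solve_ik(position, orientation): joint angles nearest the present ones, or None.
- viewer.get_image(name): name is "scene" or "top" or "wrist"; returns the picture (480x640x3 uint8, red, green, blue); there is no depth.
- viewer.get_calibration(name): a dict with "vfov" (degrees; the focal length in pixels is half the picture's height over the tangent of half this angle, whatever the lens; pixels are square), "cx", "cy" (the principal point, pixels), "eye" and "attitude" of the camera in the world. Camera axes: x right, y down, z forward; pixel columns grow to the right and rows downward; lengths in m; the calibration is good to about 2 mm. The wrist camera is an equidistant fisheye: a pixel r from the principal point sees the ray r / f radians off the axis. A picture is of the moment at which its call begins: read the wrist's pose just before it. get_calibration takes no time and is no camera call; for the wrist camera it gives the pose at the moment of the call.
A pose or a line that the arm cannot do raises manip.PlanningError and nothing moves.
- manip.hand_in(): hands the job in, once; it reports no verdict.
Readings, each from a call of its own:
- manip.current_clock(): time.
- manip.current_q(): joint angles.
- manip.current_joint_velocities(): joint speeds.
- manip.current_tau(): joint torques, N m.
- manip.current_tool_pos(): TCP position.
- manip.current_tcp_rot(): TCP orientation.
- manip.current_force(): force on the tool from outside, world axes, zero at the start.
- manip.current_wrist_torque(): the same for the moment, N m.
- manip.current_finger_gap(): finger opening in m.
Only numpy, scipy, OpenCV 4.12 (cv2) and the standard library are available. Lean on these libraries where they do the work, as an engineer would, in place of code of your own. Each camera call takes 0.05 s, during which the arm holds its last target. There are 200 camera calls.

### The job

The counting scale on this stores bench leans and rocks: first screw its two front feet down until it stands level and firm on all four feet. Then put every plain straight pipe coupling on the bench into the scale's pan so that they are all in it together, let go, and lift the pan's handle to tip the pan to about 40 degrees for a second, so that they slide into the bin. Push the pan back down level, leave the scale standing level and firm, and leave the other goods where they are.

Things in the scene. Friction and masses are not known exactly. Their poses are not given: they have to be found in the camera images.
- scale: Loose off-white 5 kg counting scale, box 250 x 250 mm, 23 to 69 mm above its origin, which lies midway between the feet in the plane of the rear soles. z up, y to the bin, -x the display side. Rubber feet at x, y = +-105 mm; those at +x are fixed, those at -x are screw feet, wound in too far, so it leans to -x and rocks. Flat: z axis vertical, four soles at world z = 0.
- screw_left (a joint): Turn (rad, 0 to 6.28) of the left (scale +y) front foot's knob. Clockwise from above it grows and drives the foot down, 12 mm a turn; at 4.19 the foot is as long as the rear feet. It stays where left (friction 0.12 N m). At 0 the wing lies along the scale's x, its white mark towards -x; the mark turns clockwise with it.
- screw_right (a joint): The same for the right (scale -y) front foot: clockwise from above grows and drives it down, 12 mm a turn, as long as the rear feet at 4.19.
- screw_left_grip (a point): Grip point on the left knob's axis, 96 mm above the scale's origin: middle of an upright black wing 42 mm long, 14 thick, 28 tall, on a 42 mm round plate 15 mm below this point; housing top 27 mm below it. x runs along the wing: close across y. The knob does not rise or fall in the housing. The pan's side wall is 45 mm away towards scale +x.
- screw_right_grip (a point): The same for the right knob.
- front_left_sole (a point): Centre of the underside of the left screw foot (rubber disc 32 mm across).
- front_right_sole (a point): Centre of the underside of the right screw foot.
- rear_left_sole (a point): Centre of the underside of the fixed rear left foot.
- rear_right_sole (a point): Centre of the underside of the fixed rear right foot.
- pan (a joint): Tilt of the steel pan about its hinge, rad: 0 level on its stop, grows as the handle side (-y) is lifted and the open lip (+y) dips towards the bin; limit 1.05. The hinge is stiff (1.2 N m): the pan stays where left and must be pushed down again. Lifting takes 8 to 12 N at the bar.
- pan_floor (a point): Middle of the pan's loading area, on the floor's upper face (level pan: 87 mm above the scale's origin plane); the frame turns with the pan, z normal to the floor. Side walls at x = +-85, back wall at y = -95 mm, walls 18 mm high; open towards +y, where the lip ends 145 mm away. Parts slide off its smooth floor by about 20 degrees.
- pan_bar (a point): Middle of the pan's handle: a round bar 12 mm thick and 140 mm long along x, 50 mm clear of the back wall towards -y, 4 mm above the floor's upper face; two struts run to the wall at x = +-60 mm. Gripped across y from above; it may turn between the fingers.
- pan_hinge (a point): Hinge of the pan; x along the hinge axis. The bar's middle lies 240 mm from it towards -y (and 6 mm up) when the pan is level.
- bin_in (a point): Middle of the floor of the fixed grey open-fronted bin beside the scale's +y side, under the pan's lip; inside 222 mm (x) by 192 mm (y), the wall next to the scale 42 mm high, side walls 50 mm for the first 80 mm, then 130 mm, far wall 130 mm.
- coupling1_mid (a point): Centre of a plain straight pipe coupling: bare steel tube, 42 mm outside, 33 mm bore, 45 mm long, about 130 g, standing on end on the bench among other fittings; z is its axis. May be absent.
- coupling2_mid (a point): Another such coupling; may be absent.
- coupling3_mid (a point): Another such coupling; may be absent.
- coupling4_mid (a point): Another such coupling; may be absent.
- elbow: Bystander: dark 90 degree pipe elbow, 58 mm tall, about 65 mm long, among the couplings. Leave alone. Origin under its standing end.
- flange: Bystander: flat dark flange, 72 mm across and 23 mm high, among the couplings. Leave alone. Origin at the centre of its underside.
Mind the look-alikes: they are no part of the job. What is shaped like the part that bears coupling2_mid but green is not meant. Leave any blue look-alike of the part that bears coupling3_mid alone.

How it is judged:
By the outcome, as a careful person would: the job done as asked, in the order asked, and still so for the second after the job is handed in, with the robot touching nothing.
Of coupling1, coupling2, coupling3, coupling4 only 3 to 4 are there at a start; the rules pass over those that are not, and their reading is None.
At some moment in a run one of coupling1, coupling2, coupling3, coupling4 may be knocked a few centimetres aside while the robot is not near it.
Once in a run the grip may slacken for a moment while it holds something.
It also fails if it takes over 210 s, if anything falls off the work surface, if the arm or the gripper's body presses on something with over 40 N, if the wrist force passes 120 N, or if a joint passes its speed limit or range.

## Working session

There is one attempt and no reset: what is moved stays moved. The work goes in short steps, each a Python script; the robot and the scene stay as the last script left them, time stands still between calls to the robot, and variables do not carry over. Pictures are saved under pics/ and viewed, about 12 in all and at most 16, crops included, and the job is handed in when it is done.

```bash
ls; mkdir -p pics
python3 - <<'E'
from bench import manip, viewer
import cv2
for n in("scene","top"):
    im=viewer.get_image(n); cv2.imwrite(f"pics/{n}0.png",im[:,:,::-1]); print(n,viewer.get_calibration(n))
print(viewer.get_calibration("wrist"),manip.current_tool_pos(),manip.current_tcp_rot(),manip.current_clock())
E
```

```text
pics
scene {'vfov': 50.92702172765773, 'cx': 318.337020631024, 'cy': 232.83962680318672, 'eye': array([ 1.26762707, -0.29397492,  0.8251385 ]), 'attitude': array([ 0.73804168,  0.54857093, -0.22740174, -0.32039484])}
top {'vfov': 46.97543499399613, 'cx': 330.4577129413204, 'cy': 247.17443334581324, 'eye': array([ 0.42784861, -0.02986302,  1.37717301]), 'attitude': array([ 0.7090841 , -0.70321654,  0.04050262, -0.03233848])}
{'vfov': 65.70646984690485, 'cx': 311.3814998610356, 'cy': 241.02737998657423, 'eye': array([0.18422967, 0.6293077 , 0.38429107]), 'attitude': array([0.82658004, 0.54226746, 0.08171982, 0.12662272])} [0.25878191 0.59559638 0.22577066] [ 8.36182845e-01  5.48450091e-01 -7.36708105e-04  4.51936412e-04] 0.1
```

View pics/scene0.png

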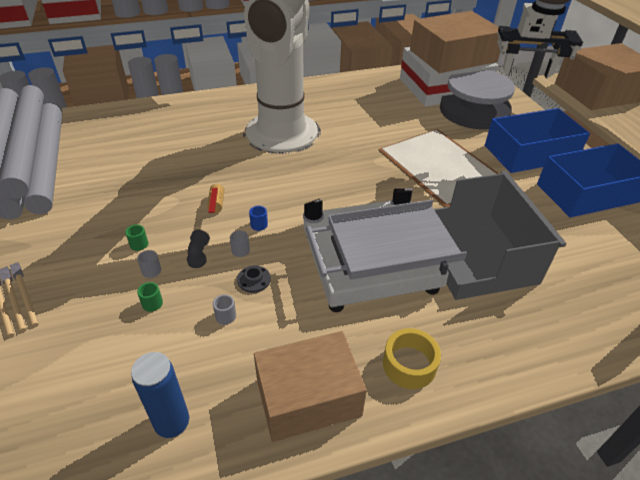

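View pics/top0.png

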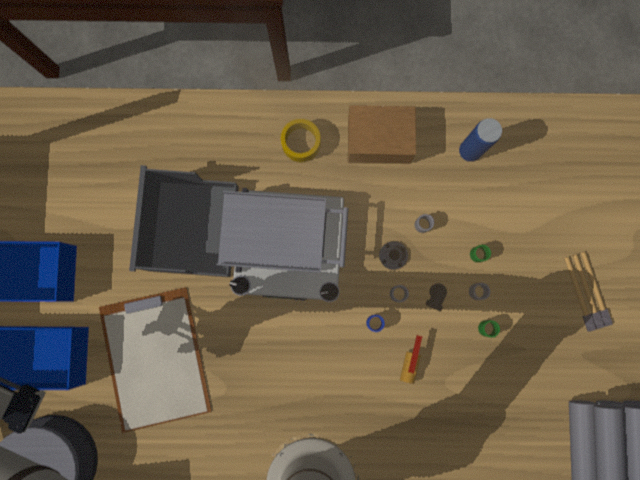

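Scene view: the bare steel rings are at about top (425,223), (399,293) and (479,291). The green look-alikes are at (480,254) and (488,328), and the blue one at (375,323). The elbow is at (437,296) and the flange at (393,255). I'll confirm these in enlarged crops.

```bash
cat > h.py <<'E'
import numpy as np, cv2
from scipy.spatial.transform import Rotation as R
from bench import manip, effector, viewer
def K(c):
    f=240/np.tan(np.radians(c["vfov"]/2)); return f
def ray(c,u,v,fish=False):
    f=K(c); x,y=(u-c["cx"])/f,(v-c["cy"])/f
    if fish:
        r=np.hypot(x,y); d=np.array([x/r*np.sin(r),y/r*np.sin(r),np.cos(r)]) if r>1e-9 else np.array([0,0,1.])
    else: d=np.array([x,y,1.])
    return R.from_quat(c["attitude"]).apply(d)
def onplane(c,u,v,z,fish=False):
    d=ray(c,u,v,fish); e=np.array(c["eye"]); return e+d*(z-e[2])/d[2]
def proj(c,p,fish=False):
    d=R.from_quat(c["attitude"]).inv().apply(np.atleast_2d(p)-c["eye"]); f=K(c)
    if fish:
        r=np.hypot(d[:,0],d[:,1]); t=np.arctan2(r,d[:,2]); s=f*t/np.maximum(r,1e-9)
    else: s=f/d[:,2]
    return np.c_[c["cx"]+d[:,0]*s,c["cy"]+d[:,1]*s]
def crop(n,box,k,name):
    im=viewer.get_image(n); x0,y0,x1,y1=box
    o=cv2.resize(im[y0:y1,x0:x1,::-1],None,fx=k,fy=k,interpolation=cv2.INTER_CUBIC); cv2.imwrite("pics/"+name,o); return im
def down(yaw): # jaw axis (tool x) at yaw, tool z down
    return (R.from_euler("z",yaw)*R.from_euler("x",np.pi)).as_quat()
E
python3 - <<'E'
from h import *
im=cv2.imread("pics/top0.png")
cv2.imwrite("pics/a.png",cv2.resize(im[200:345,355:515],None,fx=5,fy=4*1.25,interpolation=cv2.INTER_CUBIC)[:600])
im=cv2.resize(im[180:310,205:355],None,fx=5,fy=5,interpolation=cv2.INTER_CUBIC)[:600]; cv2.imwrite("pics/b.png",im)
c=viewer.get_calibration("top")
for u,v in[(425,223),(399,293),(479,291)]: print(onplane(c,u,v,.045))
for u,v in[(240,284),(329,291)]: print(onplane(c,u,v,.1))
E
```

```text
[ 0.62708683 -0.27508219  0.045     ]
[ 0.45623606 -0.21064738  0.045     ]
[ 0.4625813  -0.40401704  0.045     ]
[0.47282807 0.16369836 0.1       ]
[ 0.45837878 -0.0415398   0.1       ]
```

View pics/a.png

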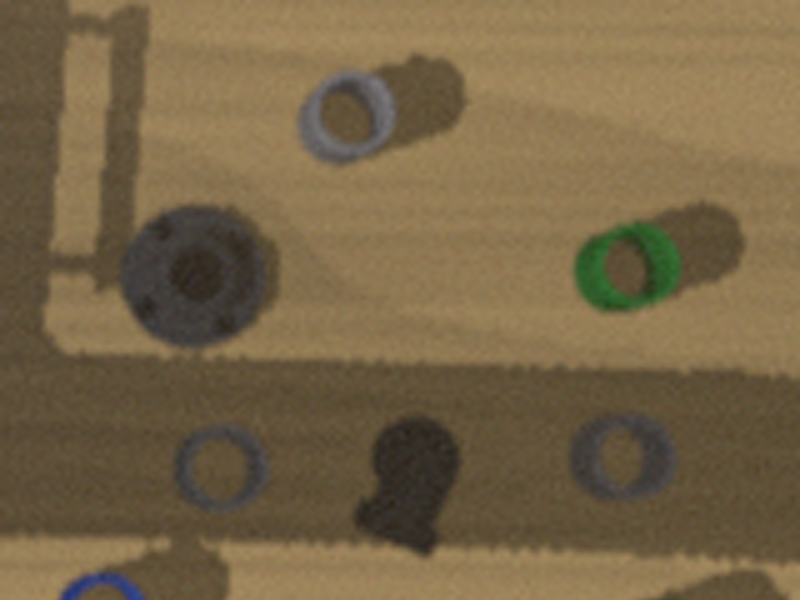

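View pics/b.png

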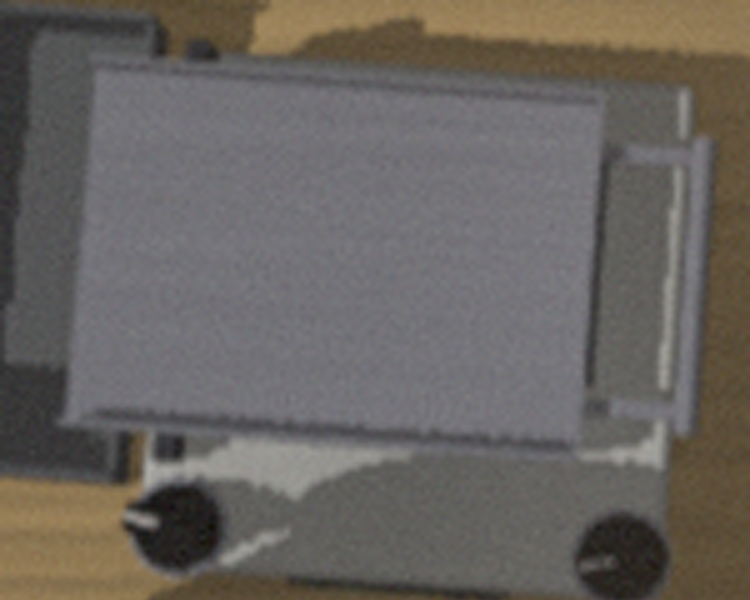

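Confirmed in the crop: the three bare-steel tubes are at crop (345,115), (222,467) and (623,457). The green and blue ones, the flange and the elbow stay. Both knobs have their marks pointing roughly +y. Next is a wrist close-up of the knobs.

```bash
cat >> h.py <<'E'
def cam_over(p,zc,yaw):
    "TCP position putting the wrist camera's eye above p at height zc"
    c=viewer.get_calibration("wrist"); T=R.from_quat(manip.current_tcp_rot())
    off=T.inv().apply(np.array(c["eye"])-manip.current_tool_pos())
    q=down(yaw); return np.array([p[0],p[1],zc])-R.from_quat(q).apply(off), q
E
python3 - <<'E'
from h import *
c=viewer.get_calibration("wrist"); T=R.from_quat(manip.current_tcp_rot())
print(T.inv().apply(np.array(c["eye"])-manip.current_tool_pos()),(T.inv()*R.from_quat(c["attitude"])).as_matrix().round(3))
for yaw in np.arange(-3,3.2,.5):
    p,q=cam_over([.468,.06],.36,yaw); s=manip.solve_ik(p,q); print(round(yaw,2),p.round(3),None if s is None else np.round(s,2))
for yaw in np.arange(-np.pi,np.pi,np.pi/6):
    o=[]
    for k in([.473,.164],[.458,-.0415]):
        s=manip.solve_ik([*k,.08],down(yaw)); o.append(None if s is None else np.round(s,2)[-1])
    print("knob",round(yaw,2),o)
E
```

```text
[ 0.00094451 -0.08181908 -0.158518  ] [[ 1.     0.    -0.001]
 [ 0.     0.955  0.298]
 [ 0.001 -0.298  0.955]]
-3.0 [0.457 0.141 0.201] [ 0.68  0.49 -1.29  1.98  0.54  1.08  2.43]
-2.5 [0.42  0.126 0.201] [-1.51  0.37  1.38  2.12 -0.44  0.99 -2.39]
-2.0 [0.394 0.095 0.201] [-1.58  0.19  1.41  2.19 -0.23  0.93 -2.03]
-1.5 [0.386 0.055 0.201] [-0.42  0.03  0.21  2.2  -0.01  0.92 -1.7 ]
-1.0 [0.399 0.017 0.201] [-0.26  0.05  0.16  2.18 -0.01  0.92 -1.1 ]
-0.5 [ 0.428 -0.011  0.201] [-0.16  0.1   0.13  2.12 -0.02  0.92 -0.52]
0.0 [ 0.467 -0.022  0.201] [-0.09  0.17  0.09  2.03 -0.02  0.93  0.01]
0.5 [ 0.506 -0.012  0.201] [-0.04  0.24  0.02  1.94 -0.01  0.95  0.48]
1.0 [0.536 0.015 0.201] [-0.    0.3  -0.09  1.87  0.03  0.97  0.89]
1.5 [0.55  0.053 0.201] [ 0.03  0.33 -0.22  1.83  0.08  0.99  1.28]
2.0 [0.543 0.093 0.201] [ 0.07  0.34 -0.35  1.83  0.14  0.99  1.66]
2.5 [0.518 0.125 0.201] [ 0.11  0.32 -0.47  1.87  0.17  0.99  2.06]
3.0 [0.48  0.141 0.201] [ 0.17  0.28 -0.59  1.94  0.19  0.97  2.49]
knob -3.14 [np.float64(2.36), np.float64(-2.14)]
knob -2.62 [np.float64(-2.06), np.float64(-1.82)]
knob -2.09 [np.float64(-1.71), np.float64(-1.49)]
knob -1.57 [np.float64(-1.84), np.float64(-1.36)]
knob -1.05 [np.float64(-1.37), np.float64(-0.9)]
knob -0.52 [np.float64(-0.9), np.float64(-0.41)]
knob -0.0 [np.float64(-0.43), np.float64(0.08)]
knob 0.52 [np.float64(0.04), np.float64(0.56)]
knob 1.05 [np.float64(0.51), np.float64(1.04)]
knob 1.57 [np.float64(0.98), np.float64(1.53)]
knob 2.09 [np.float64(1.45), np.float64(2.01)]
knob 2.62 [np.float64(1.91), np.float64(2.47)]
```

Run:
```python
from h import *
p,q=cam_over([.41,.06],.36,1.5)
manip.move_pose(p+[0,0,.1],q); manip.servo_line(p); manip.sleep(.3)
c=viewer.get_calibration("wrist"); im=viewer.get_image("wrist")
np.save("c1.npy",c,allow_pickle=True); cv2.imwrite("pics/w1.png",im[:,:,::-1])
print(manip.current_clock())
```

```text
3.4
```

View pics/w1.png

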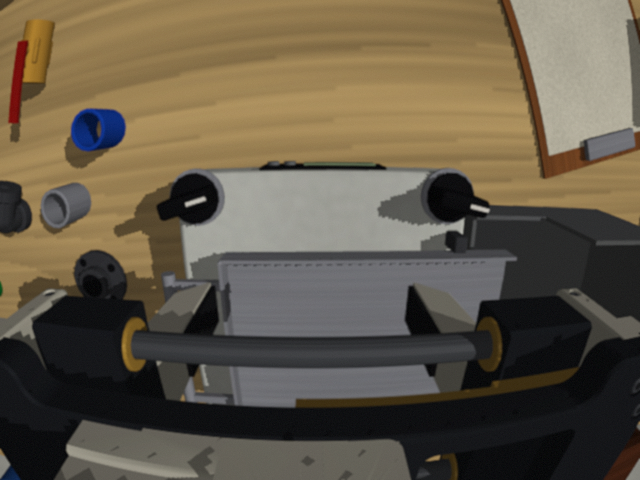

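The knobs are at about (196,196) and (450,194). The white marks run to (190,203) and (480,209). Enlarging both.

Run:
```python
import cv2,numpy as np
im=cv2.imread("pics/w1.png")
a=im[155:255,145:245];b=im[155:255,410:510]
cv2.imwrite("pics/w1k.png",cv2.resize(np.hstack([a,b]),None,fx=4,fy=4,interpolation=cv2.INTER_CUBIC))
```

```text
(no output)
```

View pics/w1k.png

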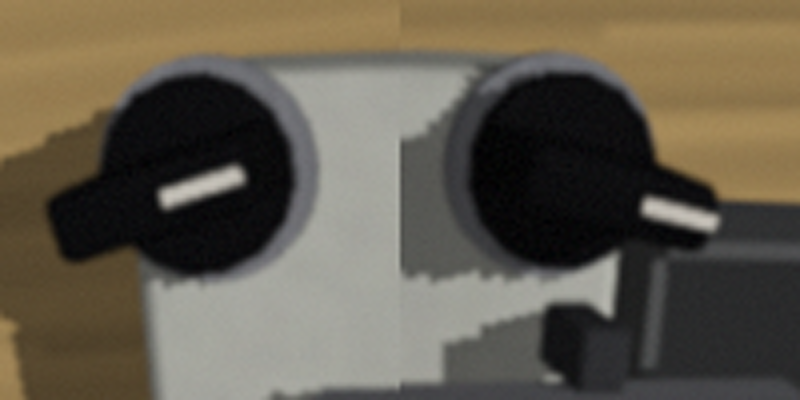

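Run:
```python
from h import *
c=np.load("c1.npy",allow_pickle=True).item()
zt,zp=.105,.077
P={n:onplane(c,u,v,z,True) for n,u,v,z in[("Rm_out",205.75,198.75,zt),("Rm_in",185,204.5,zt),("R_end",160.5,214,zt),("Rplate",194.75,198.25,zp),
("Lm_in",470.75,206.75,zt),("Lm_out",489.25,210.5,zt),("Lplate",450.5,197.75,zp)]}
for k,v in P.items(): print(k,v.round(4))
y=P["Lplate"]-P["Rplate"]; print("span",np.linalg.norm(y[:2]),"scale yaw",np.arctan2(-y[0],y[1]))
for s in"RL":
    d=P[s+"m_out"]-P[s+"m_in"]; print(s,"mark len",np.hypot(*d[:2]),"dir",np.arctan2(d[1],d[0]))
d=P["Rm_out"]-P["R_end"]; print("R dir2",np.arctan2(d[1],d[0]),np.hypot(*d[:2]))
# top: knob centers at wing top
t=viewer.get_calibration("top")
for u,v in[(240.4,285),(329.4,291.4)]: print(onplane(t,u,v,.09))
```

```text
Rm_out [ 0.4535 -0.0189  0.105 ]
Rm_in [ 0.4562 -0.0354  0.105 ]
R_end [ 0.4615 -0.0564  0.105 ]
Rplate [ 0.4569 -0.0368  0.077 ]
Lm_in [0.4722 0.1753 0.105 ]
Lm_out [0.4759 0.1914 0.105 ]
Lplate [0.4706 0.1692 0.077 ]
span 0.20637767579138047 scale yaw -0.06646886142832276
R mark len 0.016778812683756143 dir 1.734023089910062
L mark len 0.0165535645496424 dir 1.3493675173968558
R dir2 1.7814073473780252 0.038345223509781756
[0.47086955 0.16422998 0.09      ]
[ 0.45769835 -0.04256818  0.09      ]
```

Run:
```python
from h import *
C=[]
for n,p,y in[("R",[.457,-.040],1.76),("L",[.471,.1685],1.35)]:
    manip.servo_line([*p,.2],down(y),vel=.25); manip.servo_line([*p,.14],vel=.15); manip.sleep(.3)
    c=viewer.get_calibration("wrist"); c["tcp"]=manip.current_tool_pos(); C.append(c); im=viewer.get_image("wrist")
    cv2.imwrite(f"pics/h{n}.png",im[:,:,::-1]); print(c["tcp"],proj(c,[[*p,.105],[*p,.14]],True))
    manip.servo_line([*p,.2],vel=.25)
np.save("c2.npy",C,allow_pickle=True)
a,b=[cv2.imread(f"pics/h{n}.png")[170:370,180:440] for n in"RL"]
cv2.imwrite("pics/hRL.png",cv2.resize(np.hstack([a,b]),(800,308),interpolation=cv2.INTER_CUBIC))
```

```text
[ 0.45764909 -0.03999316  0.14079845] [[309.49077195 274.47919896]
 [309.07734454 302.47797014]]
[0.47163246 0.16870966 0.14087437] [[308.99262781 275.34756642]
 [308.58191637 303.45772138]]
```

View pics/hRL.png

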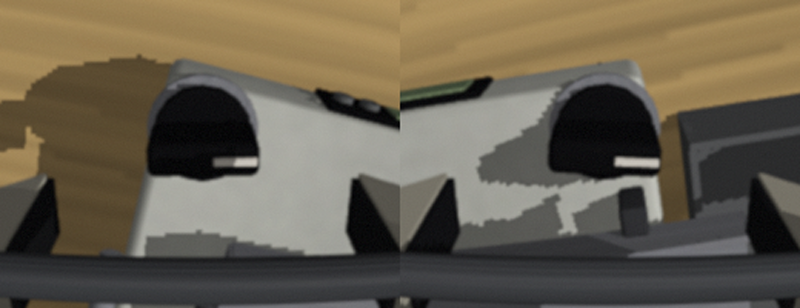

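The jaws are centred on both wings and aligned with them. A black hinge bracket sits between the left knob and the pan, so I need its position and height before sweeping the fingers past it.

Run:
```python
import cv2,numpy as np
a=cv2.imread("pics/w1.png")[200:260,430:490]; b=cv2.imread("pics/hL.png")[250:330,300:380]; c=cv2.imread("pics/scene0.png")[245:305,415:475]
f=lambda i:cv2.convertScaleAbs(cv2.resize(i,(266,266),interpolation=cv2.INTER_CUBIC),alpha=2.2,beta=10)
cv2.imwrite("pics/br.png",np.hstack([f(a),f(b),f(c)]))
```

```text
(no output)
```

View pics/br.png

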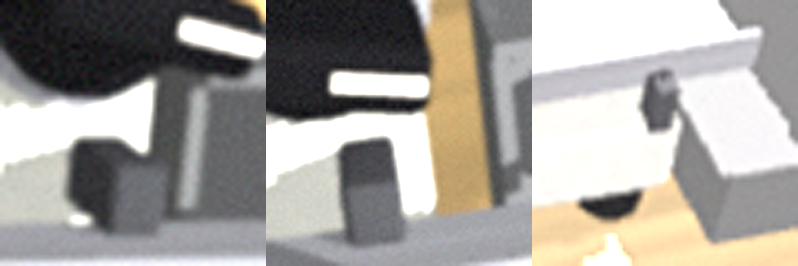

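Run:
```python
from h import *
c1=np.load("c1.npy",allow_pickle=True).item(); c2=np.load("c2.npy",allow_pickle=True)[1]
def tri(a,b):
    d1,d2=ray(c1,*a,True),ray(c2,*b,True); e1,e2=np.array(c1["eye"]),np.array(c2["eye"])
    s=np.linalg.lstsq(np.c_[d1,-d2],e2-e1,rcond=None)[0]; p,q=e1+s[0]*d1,e2+s[1]*d2; return ((p+q)/2).round(4),np.linalg.norm(p-q).round(4)
for a,b in[((453.9,236),(323.8,305)),((467.2,236),(340.5,305)),((455,252),(326,323))]: print(tri(a,b))
for z in(.07,.08,.09,.1): print(z,onplane(c2,323.8,305,z,True).round(4),onplane(c2,340.5,305,z,True).round(4),onplane(c1,453.9,236,z,True).round(4))
print("base",onplane(c2,300+(345-266)/3.325,250+140/3.325,.064,True))
print(proj(c2,[.4715,.1685,.105],True))
```

```text
(array([0.5018, 0.171 , 0.0834]), np.float64(0.0011))
(array([0.5017, 0.1815, 0.0876]), np.float64(0.0019))
(array([0.5132, 0.1702, 0.0886]), np.float64(0.0003))
0.07 [0.5092 0.1701 0.07  ] [0.5119 0.1814 0.07  ] [0.5057 0.176  0.07  ]
0.08 [0.5041 0.1709 0.08  ] [0.5066 0.1816 0.08  ] [0.5024 0.1721 0.08  ]
0.09 [0.499  0.1716 0.09  ] [0.5014 0.1819 0.09  ] [0.4991 0.1681 0.09  ]
0.1 [0.4939 0.1724 0.1   ] [0.4962 0.1822 0.1   ] [0.4959 0.1641 0.1   ]
base [0.50235254 0.17171186 0.064     ]
[[309.18816182 276.14117354]]
```

The bracket's near face is about 30 mm from the left knob's axis and its top is at about 87 mm, so I grip the wing's upper 12 mm to clear it. Turning the left knob now.

```bash
cat >> h.py <<'E'
def turn(p,y0,y1,z0,n=8,grip=35,rise=.00191):
    manip.servo_line([*p,.16],down(y0),vel=.25); manip.servo_line([*p,z0],vel=.1)
    effector.close(grip); print("gap",manip.current_finger_gap(),"F",np.round(manip.current_force(),1))
    for y in np.linspace(y0,y1,n+1)[1:]:
        manip.servo_line([*p,z0+rise*(y0-y)],down(y),vel=.05)
        print(round(y,2),"t",round(manip.current_clock(),2),"gap",round(manip.current_finger_gap(),4),"F",np.round(manip.current_force(),1),"Mz",np.round(manip.current_wrist_torque(),2),flush=True)
        if np.linalg.norm(manip.current_force())>45: print("HIGH"); break
E
python3 - <<'E'
from h import *
turn([.4715,.1685],1.35,-1.115,.093)
E
```

```text
gap 0.041639902556814046 F [-0.2  3.  -0.8]
1.04 t 9.94 gap 0.042 F [ 2.3  2.9 -2.8] Mz [ 0.75 -0.37 -0.1 ]
0.73 t 10.4 gap 0.0416 F [ 1.8  2.9 -3.8] Mz [ 0.88 -0.69 -0.07]
0.43 t 10.86 gap 0.0418 F [ 5.2  3.4 -4.4] Mz [ 0.84 -1.03 -0.05]
0.12 t 11.32 gap 0.0414 F [ 4.2  3.5 -4.6] Mz [ 0.72 -1.08 -0.1 ]
-0.19 t 11.78 gap 0.0415 F [ 4.6  2.5 -3.9] Mz [ 0.69 -1.08 -0.12]
-0.5 t 12.23 gap 0.0416 F [ 4.2  3.1 -4.3] Mz [ 0.64 -0.94 -0.03]
-0.81 t 12.69 gap 0.0415 F [ 4.6  3.  -4.3] Mz [ 0.75 -0.82 -0.09]
-1.12 t 13.15 gap 0.0414 F [ 3.9  3.6 -4. ] Mz [ 0.94 -0.85 -0.1 ]
```

Run:
```python
from h import *
effector.open_jaws(); p=manip.current_tool_pos(); manip.servo_line([p[0],p[1],.17],vel=.15)
turn([.457,-.040],1.76,-1.115,.093,n=9)
effector.open_jaws(); p=manip.current_tool_pos(); manip.servo_line([p[0],p[1],.17],vel=.15)
print(manip.current_force())
q=down(1.5)
p,q=cam_over([.41,.06],.36,1.5)
manip.servo_line(p+[0,0,.05],q,vel=.3);manip.servo_line(p,vel=.2); manip.sleep(.3)
c=viewer.get_calibration("wrist"); np.save("c3.npy",c,allow_pickle=True); im=viewer.get_image("wrist")
cv2.imwrite("pics/w2.png",im[:,:,::-1]); im=im[:,:,::-1]
s=viewer.get_image("scene")[:,:,::-1]; cv2.imwrite("pics/scene2.png",s)
t=viewer.get_image("top")[:,:,::-1]; cv2.imwrite("pics/top2.png",t)
f=lambda i:cv2.resize(i,(400,400),interpolation=cv2.INTER_CUBIC)
cv2.imwrite("pics/w2k.png",np.hstack([f(im[155:255,145:245]),f(im[155:255,410:510])]))
cv2.imwrite("pics/s2.png",cv2.resize(s[170:320,110:470],None,fx=2.2,fy=2.2,interpolation=cv2.INTER_CUBIC))
```

```text
gap 0.04141933336187653 F [-0.1 -1.3  1.2]
1.44 t 19.88 gap 0.0419 F [ 2.9 -0.3 -7.4] Mz [ 0.13 -0.67 -0.1 ]
1.12 t 20.35 gap 0.0416 F [  6.3   2.1 -16.2] Mz [ 0.6  -1.34 -0.13]
0.8 t 20.82 gap 0.0417 F [  9.1   3.5 -24. ] Mz [ 0.97 -2.11 -0.12]
0.48 t 21.28 gap 0.0413 F [  8.8   5.  -27.2] Mz [ 1.2  -2.11 -0.1 ]
0.16 t 21.75 gap 0.0416 F [  6.8   4.9 -28.6] Mz [ 1.15 -1.81 -0.07]
-0.16 t 22.22 gap 0.0417 F [  8.4   6.4 -32.6] Mz [ 1.39 -2.07 -0.11]
-0.48 t 22.68 gap 0.0418 F [ 10.    6.7 -33.5] Mz [ 1.51 -2.2  -0.12]
-0.8 t 23.15 gap 0.0416 F [  9.5   7.6 -33.1] Mz [ 1.49 -2.24 -0.15]
-1.12 t 23.62 gap 0.0416 F [  9.6   8.1 -34.5] Mz [ 1.47 -2.16 -0.14]
[-0.14171549 -0.43334929 -0.39828894]
```

View pics/w2k.png

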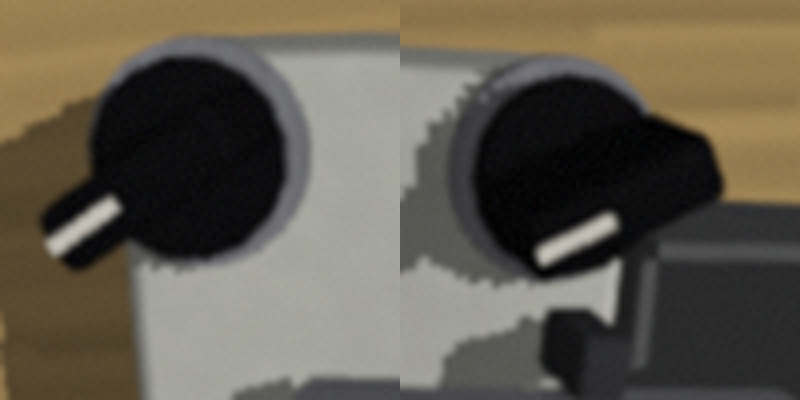

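View pics/s2.png

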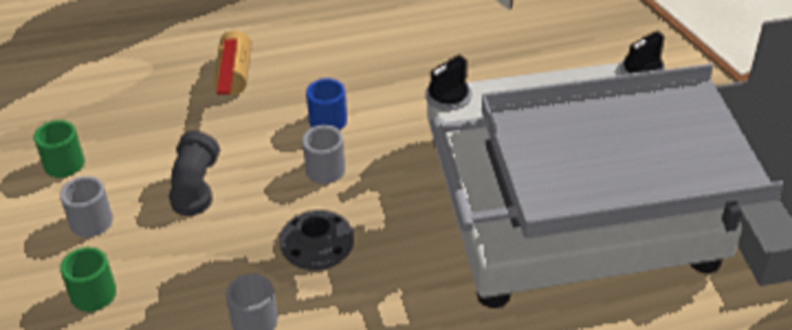

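Run:
```python
from h import *
c=np.load("c3.npy",allow_pickle=True).item()
zt,zp=.110,.082
P={n:onplane(c,u,v,z,True) for n,u,v,z in[("Rm_out",157.5,217.5,zt),("Rm_in",174.5,205.75,zt),("Rplate",192.1,194.75,zp),("Lm_in",463.75,209.5,zt),("Lm_out",445,220,zt),("Lplate",451.75,198.75,zp)]}
for k,v in P.items(): print(k,v.round(4))
y=P["Lplate"]-P["Rplate"]; ys=np.arctan2(-y[0],y[1]); print("span",np.linalg.norm(y[:2]),"yaw",ys)
for s in"RL":
    d=P[s+"m_out"]-P[s+"m_in"]; a=np.arctan2(d[1],d[0]); print(s,np.hypot(*d[:2]),"dir",a,"theta",(ys+np.pi-a)%(2*np.pi), "ctr",P[s+"m_out"][:2]-.021*d[:2]/np.hypot(*d[:2]))
```

```text
Rm_out [ 0.4626 -0.0547  0.11  ]
Rm_in [ 0.4552 -0.0395  0.11  ]
Rplate [ 0.4528 -0.0345  0.082 ]
Lm_in [0.4726 0.17   0.11  ]
Lm_out [0.4797 0.1552 0.11  ]
Lplate [0.4702 0.171  0.082 ]
span 0.20620241668711334 yaw -0.08427895341248565
R 0.0169102289450212 dir -1.1148875365196853 theta 4.172201236696993 ctr [ 0.45339273 -0.03579717]
L 0.016446374653970638 dir -1.1237433998019581 theta 4.181057099979266 ctr [0.47063371 0.17409804]
```

Both knobs stand at θ ≈ 4.17–4.18 against a target of 4.19, so the feet are within 0.04 mm. Next I look down on the couplings and the pan.

Run:
```python
from h import *
C={}
for n,pt,zc,yaw in[("pan",[.52,.05],.52,1.5),("cpl",[.50,-.29],.40,.6)]:
    p,q=cam_over(pt,zc,yaw); manip.move_pose(p,q); manip.sleep(.3)
    C[n]=viewer.get_calibration("wrist"); cv2.imwrite(f"pics/v_{n}.png",viewer.get_image("wrist")[:,:,::-1])
np.save("c4.npy",C,allow_pickle=True); print(manip.current_clock())
a,b=cv2.imread("pics/v_cpl.png"),cv2.imread("pics/v_pan.png")
cv2.imwrite("pics/v.png",cv2.resize(np.vstack([a[0:400],b[100:400]]),None,fx=.85,fy=.85,interpolation=cv2.INTER_AREA))
```

```text
31.8667
```

View pics/v.png

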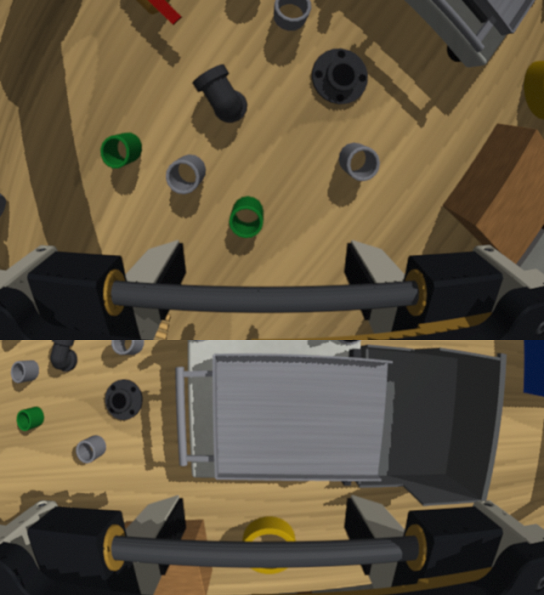

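The couplings sit at about (186,174), (293,10) and (360,161) in the upper half. The pan is empty and level. Zooming in on the rims and the pan.

Run:
```python
import cv2,numpy as np
a,b=cv2.imread("pics/v_cpl.png"),cv2.imread("pics/v_pan.png")
f=lambda i,w:cv2.resize(i,(w,266),interpolation=cv2.INTER_CUBIC)
r=np.hstack([f(a[y:y+60,x:x+60],266) for x,y in[(190,175),(315,0),(395,160)]])
p=cv2.resize(b[105:275,200:480],(798,484))[:330]
p=cv2.resize(b[105:275,200:480],(532,323))
p=np.hstack([p,np.zeros((323,266,3),np.uint8)])
cv2.imwrite("pics/z.png",np.vstack([r,p]))
```

```text
(no output)
```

View pics/z.png

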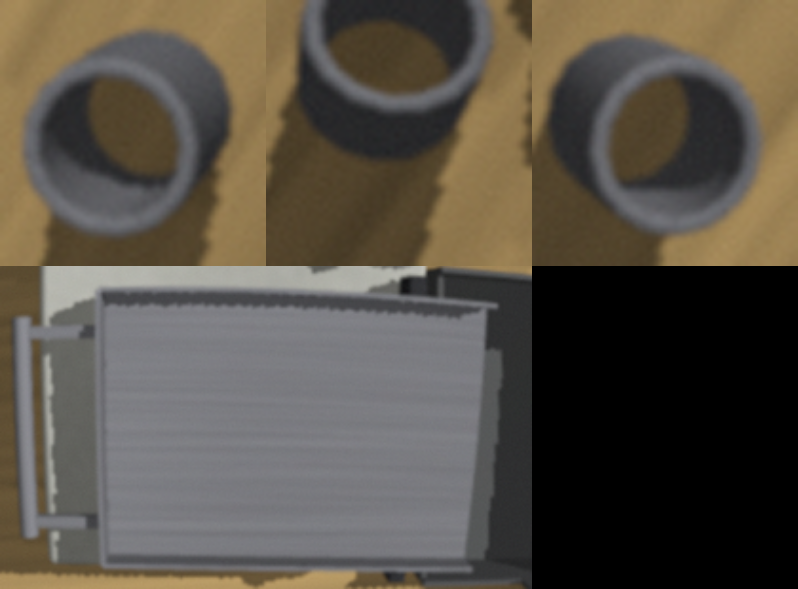

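Run:
```python
from h import *
C=np.load("c4.npy",allow_pickle=True).item()
for n,u,v in[("C",215,207.9),("B",344.4,4.5),("A",427.3,192.7)]: print(n,onplane(C["cpl"],u,v,.045,True).round(4))
f=lambda x,y,z:onplane(C["pan"],200+x/1.9,105+(y-266)/1.9,z,True).round(4)
for n,x,y,z in[("barL",21,320,.097),("barR",30,535,.097),("bar",25.5,428,.097),("fc1",107,305,.087),("fc2",103,556,.087),("lip1",487,310,.087),("lip2",468,556,.087)]: print(n,f(x,y,z))
t=viewer.get_calibration("top")
f=lambda x,y,z:onplane(t,205+x/5,180+y/5,z).round(4)
for n,x,y in[("bar",700,287),("fc2",600,100),("fc1",582,430)]: print("top",n,f(x,y,.09))
g=lambda x,y:onplane(t,355+x/5,200+y/5,.045).round(4)
print(g(350,113),g(222,467),g(625,457))
```

```text
C [ 0.4631 -0.4066  0.045 ]
B [ 0.4551 -0.1695  0.045 ]
A [ 0.629  -0.2735  0.045 ]
barL [ 0.513 -0.065  0.097]
barR [ 0.6489 -0.0764  0.097 ]
bar [ 0.5797 -0.0697  0.097 ]
fc1 [ 0.5096 -0.013   0.087 ]
fc2 [ 0.6697 -0.0321  0.087 ]
lip1 [0.5235 0.2245 0.087 ]
lip2 [0.6878 0.2129 0.087 ]
top bar [ 0.5844 -0.0782  0.09  ]
top fc2 [ 0.673  -0.0305  0.09  ]
top fc1 [ 0.5167 -0.0234  0.09  ]
[ 0.6281 -0.2751  0.045 ] [ 0.4553 -0.2116  0.045 ] [ 0.4616 -0.4064  0.045 ]
```

Coupling B now reads y ≈ -0.170 where it was -0.212, so it seems to have been knocked already; I will look at it again later. I take A first.

```bash
cat >> h.py <<'E'
YS=-.084
def pan_xy(y,x=0): return np.array([.600,.070])+R.from_euler("z",YS).apply([x,y,0])[:2]
def pick(p,yaw,z=.014):
    effector.open_jaws(); q=down(yaw)
    manip.move_pose([*p,.17],q); manip.servo_line([*p,z],vel=.15); effector.close(25)
    manip.servo_line([*p,.22],vel=.2); g=manip.current_finger_gap(); print("gap",g,manip.current_force().round(1)); return g
def place(xy,yaw=YS,z=.103):
    manip.servo_line([*xy,.22],down(yaw),vel=.25); manip.servo_line([*xy,z],vel=.12)
    print("gap",manip.current_finger_gap(),"F",manip.current_force().round(1),manip.current_tool_pos().round(4)); effector.open_jaws(); manip.servo_line([*xy,.2],vel=.2)
E
python3 - <<'E'
from h import *
p,yaw=[.6285,-.2745],.785
for a in([*p,.014],down(yaw)),([*pan_xy(-55e-3),.103],down(YS)): print(np.round(manip.solve_ik(*a),2))
if abs(pick(p,yaw)-.042)<.004:
    place(pan_xy(-.055)); print(manip.current_clock())
E
```

```text
[ 0.02  0.84  0.53  1.6  -0.52  0.85  1.54]
[-0.63  0.64  0.76  1.82 -0.55  0.91  0.3 ]
gap 0.041986508576197304 [ 0.3 -0.  -1.8]
gap 0.04216207864980366 F [ 0.1  0.3 -0.9] [0.5961 0.015  0.1038]
39.925
```

Run:
```python
from h import *
# fresh check picture of the fittings before reaching for C and B
cpt,q=cam_over([.43,-.29],.42,.0); manip.move_pose(cpt,q); manip.sleep(.2)
c=viewer.get_calibration("wrist"); np.save("c5.npy",c,allow_pickle=True); im=viewer.get_image("wrist")[:,:,::-1]; cv2.imwrite("pics/v2.png",im)
print(proj(c,[[.4625,-.4065,.045],[.4551,-.1695,.045],[.4553,-.2116,.045]],True))
```

```text
[[341.14727149 241.53498894]
 [336.09961956  14.19521952]
 [336.40277622  53.18421028]]
```

View pics/v2.png

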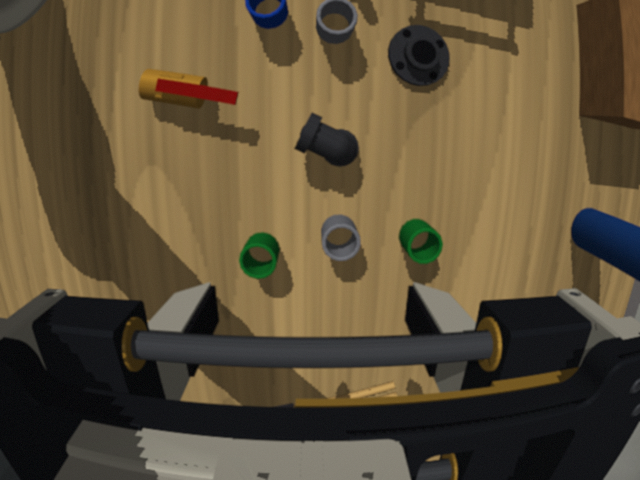

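C's rim is at (341,238), where predicted. B's rim is at (337,16), so it was knocked about 4 cm, to (0.455,-0.170). It is the grey one beside the blue at (267,5). I pick C diagonally and B with the jaws along y.

Run:
```python
from h import *
if abs(pick([.4625,-.4065],.785)-.042)<.004:
    place(pan_xy(-.005))
    if abs(pick([.455,-.1695],1.57)-.042)<.004: place(pan_xy(.045))
print(manip.current_clock())
p,q=cam_over([.50,.02],.48,1.5); manip.move_pose(p,q); manip.sleep(.2)
c=viewer.get_calibration("wrist"); np.save("c6.npy",c,allow_pickle=True); cv2.imwrite("pics/v3.png",viewer.get_image("wrist")[:,:,::-1])
```

```text
gap 0.04107794996727686 [ 0.3 -0.6 -1.7]
gap 0.04136980434979326 F [-0.5  1.1 -1.3] [0.6003 0.0649 0.1038]
gap 0.04241516299292401 [-0.8  0.2 -1.5]
gap 0.04250626209757558 F [-0.2 -0.7 -2. ] [0.6046 0.1148 0.1039]
60.475
```

View pics/v3.png

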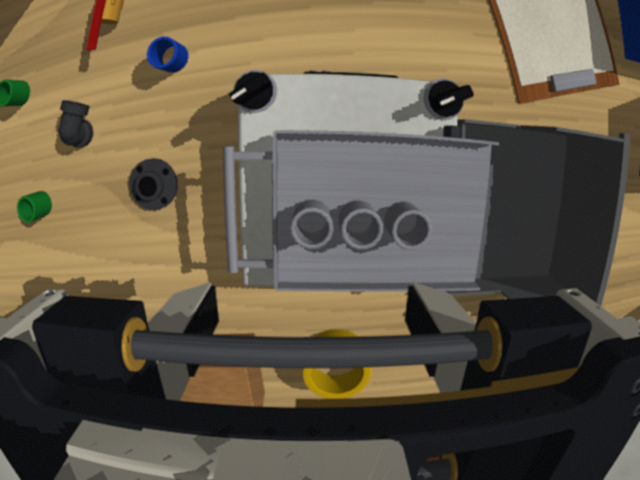

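All three couplings stand together in the pan at (312,225), (362,226) and (410,226). With vertical jaws fully open, the finger by the back wall would hit it (65 mm against 56 mm), so I tilt the hand 30°. Refining the bar position and checking reach.

```bash
cat >> h.py <<'E'
xs=np.array([np.cos(YS),np.sin(YS),0]); ys=np.array([-np.sin(YS),np.cos(YS),0]); ez=np.array([0,0,1.])
def tq(a,sgn):
    j=sgn*(np.cos(a)*ys+np.sin(a)*ez); z=np.sin(a)*ys-np.cos(a)*ez
    return R.from_matrix(np.c_[j,np.cross(z,j),z]).as_quat(),z
def arc(bar,phi): # bar centre at tilt phi
    h=bar+.240*ys-.006*ez; y,z=-.240,.006
    return h+(y*np.cos(phi)+z*np.sin(phi))*ys+(-y*np.sin(phi)+z*np.cos(phi))*ez
E
python3 - <<'E'
from h import *
c=np.load("c6.npy",allow_pickle=True).item(); C=np.load("c4.npy",allow_pickle=True).item()["pan"]
for b in(0,3.7):
    print(b,onplane(c,232.5-b,210,.097,True).round(4),[onplane(c,u-b,v,.097,True).round(4) for u,v in((229.5,152),(235.5,268))],onplane(C,213.4-b,190.3,.097,True).round(4))
bar=np.array([.5815,-.075,.091])
for a in(.35,.52,.6):
  for s in(1,-1):
    q,z=tq(a,s); o=[]
    for p in [bar-.06*z]+[arc(bar,f)+.01*z for f in(0,.2,.4,.6,.72)]:
        k=manip.solve_ik(p,q); o.append(None if k is None else [round(float(k[i]),2) for i in(4,5,6)])
    print(a,s,o)
E
```

```text
0 [ 0.5787 -0.0681  0.097 ] [array([ 0.5168, -0.0644,  0.097 ]), array([ 0.6449, -0.0735,  0.097 ])] [ 0.5797 -0.0697  0.097 ]
3.7 [ 0.5784 -0.0722  0.097 ] [array([ 0.5164, -0.0683,  0.097 ]), array([ 0.6446, -0.0778,  0.097 ])] [ 0.5793 -0.0743  0.097 ]
0.35 1 [[-0.66, 1.1, 2.26], [-0.72, 0.98, 2.3], [-0.68, 1.05, 2.24], [-0.64, 1.11, 2.16], [-0.61, 1.16, 2.08], [-0.59, 1.18, 2.02]]
0.35 -1 [[-1.21, 1.58, -0.5], [-1.36, 1.58, -0.45], [-1.26, 1.57, -0.51], [-1.17, 1.56, -0.6], [-1.09, 1.55, -0.69], [-1.06, 1.54, -0.76]]
0.52 1 [[-0.79, 1.23, 2.42], [-0.84, 1.11, 2.45], [-0.81, 1.17, 2.39], [-0.78, 1.22, 2.31], [-0.76, 1.25, 2.23], [-0.75, 1.27, 2.18]]
0.52 -1 [[-1.33, 1.78, -0.4], [-1.29, 1.55, -0.42], [-1.37, 1.76, -0.42], [-1.29, 1.74, -0.5], [-1.23, 1.72, -0.58], [-1.19, 1.71, -0.64]]
0.6 1 [[-0.84, 1.3, 2.48], [-0.89, 1.17, 2.5], [-0.87, 1.23, 2.44], [-0.84, 1.27, 2.37], [-0.82, 1.31, 2.29], [-0.81, 1.32, 2.24]]
0.6 -1 [[-1.38, 1.88, -0.36], [-1.34, 1.64, -0.38], [-1.26, 1.63, -0.45], [-1.34, 1.83, -0.46], [-1.29, 1.81, -0.54], [-1.26, 1.79, -0.6]]
```

Run:
```python
from h import *
bar=np.array([.580,-.0745,.091]); q,z=tq(.52,1)
effector.open_jaws()
manip.move_pose(bar-.12*z+[0,0,.05],q); manip.servo_line(bar-.06*z,vel=.2); f0=manip.current_force()
manip.servo_line(bar+.010*z,vel=.06); print("touch",(manip.current_force()-f0).round(1))
effector.close(5); manip.sleep(.2); print("gap",manip.current_finger_gap(),"F",(manip.current_force()-f0).round(1),manip.current_tool_pos()-bar-.01*z, f0.round(1))
```

```text
touch [-0.5  0.7 -0.7]
gap 0.011489250461223975 F [-1.2  2.9  1.9] [7.09056504e-05 7.02891196e-04 3.18149166e-04] [ 0.6 -0.6  0.2]
```

```bash
cat > lift.py <<'E'
from h import *
bar=np.array([.580,-.0745,.091]); q,z=tq(.52,1)
def step(phi,off,vel=.08):
    r=arc(bar,phi)-(bar+.240*ys-.006*ez); r/=np.linalg.norm(r)
    p=arc(bar,phi)+.010*z+off*r
    manip.servo_line(p,q,vel=vel); F=manip.current_force(); fr=F@r
    print(f"{np.degrees(phi):.0f} t{manip.current_clock():.1f} gap{manip.current_finger_gap():.4f} F",F.round(1),f"fr {fr:.1f} off {off*1000:.1f}",flush=True)
    if abs(F@np.cross(xs,r))>60 or np.linalg.norm(F)>70: raise SystemExit("force")
    return float(np.clip(off+2e-4*fr,-.015,.015))
E
python3 - <<'E'
from lift import *
effector.close(45); off=0
for d in range(4,41,4): off=step(np.radians(d),off)
np.save("off.npy",off)
manip.sleep(1.4); print(manip.current_force().round(1))
cv2.imwrite("pics/tip.png",viewer.get_image("scene")[150:330,200:600,::-1])
E
```

```text
4 t67.0 gap0.0107 F [ 0.7  3.7 -0.1] fr -3.7 off 0.0
8 t67.4 gap0.0106 F [ 0.4  1.3 -0.8] fr -1.5 off -0.7
12 t67.8 gap0.0106 F [ 0.4 -0.3 -0.8] fr 0.0 off -1.0
16 t68.1 gap0.0110 F [-1.2 -4.4  2. ] fr 4.9 off -1.0
20 t68.5 gap0.0104 F [-1.8 -5.5  1.8] fr 5.9 off -0.0
24 t68.8 gap0.0106 F [-2.1 -3.8  2.1] fr 4.5 off 1.1
28 t69.2 gap0.0104 F [-0.2 -1.6  1.7] fr 2.3 off 2.0
32 t69.5 gap0.0107 F [-1. -2.  2.] fr 2.8 off 2.5
36 t69.9 gap0.0104 F [-0.6  0.3 -0.1] fr -0.3 off 3.0
40 t70.3 gap0.0105 F [ 0.4 -1.3  1. ] fr 1.6 off 3.0
[-0.6 -2.   5.5]
```

Run:
```python
import cv2
i=cv2.imread("pics/tip.png"); cv2.imwrite("pics/tipb.png",cv2.resize(i,None,fx=2,fy=2,interpolation=cv2.INTER_CUBIC))
```

```text
(no output)
```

View pics/tipb.png

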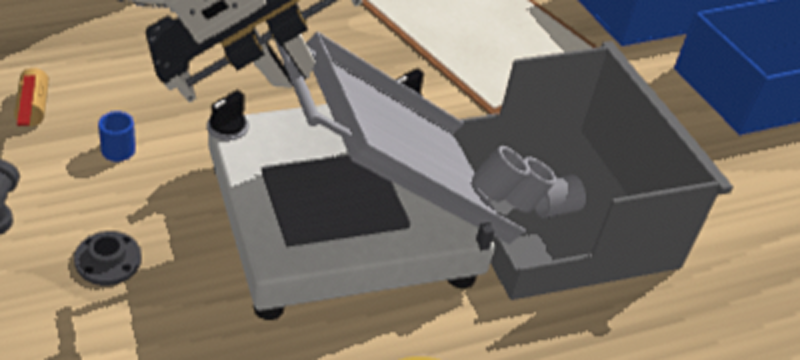

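The pan is tipped and the couplings are at the lip, at (500,175), (540,175) and (565,195). The rearmost may be leaning on the ones ahead. I check numerically for motion and nudge the tilt slightly within "about 40".

Run:
```python
from lift import *
off=float(np.load("off.npy"))
def g(): return viewer.get_image("scene")[215:265,425:500].astype(int)
a=g(); d=lambda b: round(float(np.abs(b-a).mean()),2)
ref=cv2.imread("pics/tip.png")[65:115,225:300,::-1].astype(int); print("since pic",round(float(np.abs(a-ref).mean()),2), "noise",d(g()))
manip.sleep(1); print("1s",d(g()))
for deg in(43,):
    off=step(np.radians(deg),off,.03); manip.sleep(.7); print(deg,d(g()))
    
off=step(np.radians(39),off,.06); manip.sleep(.5); print(39,d(g()))
np.save("off.npy",off)
i=viewer.get_image("scene")[:,:,::-1]; j=viewer.get_image("top")[:,:,::-1]
cv2.imwrite("pics/f1.png",np.hstack([cv2.resize(i[190:310,400:560],(480,360),interpolation=cv2.INTER_CUBIC),cv2.resize(j[160:280,130:235],(315,360),interpolation=cv2.INTER_CUBIC)]))
```

```text
since pic 0.63 noise 0.65
1s 0.65
43 t73.4 gap0.0102 F [ 1.7 -3.8 -4.7] fr -0.7 off 3.3
43 4.08
39 t74.6 gap0.0105 F [-0.1 -2.9  3.9] fr 4.7 off 3.2
39 2.51
```

View pics/f1.png

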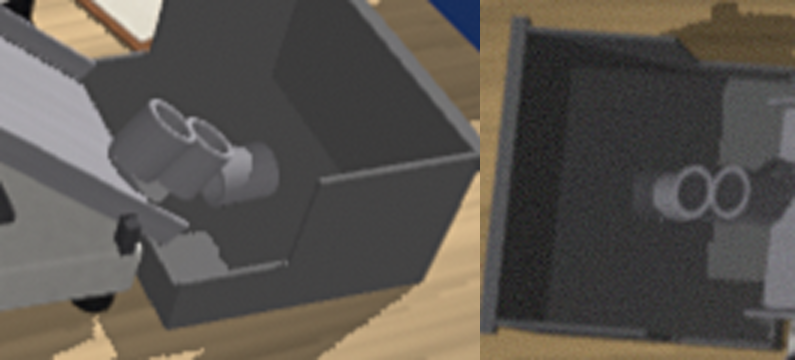

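The first coupling lies on the bin floor. The other two lean on it, and the rearmost is close to the lip. I lower the pan (its lip swings up and out of the way), then check the pan numerically.

Run:
```python
from lift import *
off=float(np.load("off.npy"))
for d in list(range(35,0,-5))+[2,0,-.5,-1,-1.5]:
    off=step(np.radians(d),off,.06 if d>2 else .03)
    if d<=0 and manip.current_force()[2]>14: break
effector.open_jaws(); p=manip.current_tool_pos(); manip.servo_line(p-.07*z,vel=.08); manip.servo_line(p-.09*z+[0,0,.12],vel=.2)
manip.move_pose([.42,-.25,.35],down(0)); manip.sleep(.3)
print(manip.current_clock())
i=viewer.get_image("scene")[:,:,::-1]; j=viewer.get_image("top")[:,:,::-1]; cv2.imwrite("pics/scene3.png",i); cv2.imwrite("pics/top3.png",j)
t0=cv2.imread("pics/top0.png")
np.set_printoptions(linewidth=200)
print("top pan/bin row 190..280 col 140..330 (gray/10, 6px)")
for im in(t0,j):
    g=cv2.cvtColor(im[190:280,132:336],cv2.COLOR_BGR2GRAY); print((cv2.resize(g,(34,15),interpolation=cv2.INTER_AREA)//6))
```

```text
35 t75.7 gap0.0106 F [ 2.2  2.3 -1.6] fr -2.9 off 4.1
30 t76.2 gap0.0109 F [ 3.1  3.3 -3.1] fr -4.6 off 3.5
25 t76.7 gap0.0108 F [ 2.4  3.  -6.2] fr -5.6 off 2.6
20 t77.2 gap0.0107 F [-0.1  1.  -3.4] fr -2.1 off 1.5
15 t77.7 gap0.0107 F [ 0.2 -0.2 -2.9] fr -0.6 off 1.0
10 t78.2 gap0.0108 F [ 0.4  0.3 -3.2] fr -0.9 off 0.9
5 t78.7 gap0.0108 F [-0.5  2.5 -4.2] fr -2.8 off 0.7
2 t79.3 gap0.0107 F [-2.8  2.6  0.3] fr -2.3 off 0.2
0 t79.7 gap0.0105 F [-6.1 -0.5 10.3] fr 1.3 off -0.3
-0 t80.0 gap0.0106 F [-10.7   0.1  21.8] fr 1.2 off -0.0
84.9667
top pan/bin row 190..280 col 140..330 (gray/10, 6px)
[[21 12  6  6  7  8  8  8  8  8  8  8  8 13 14 16 16 15 14 14 15 16 15 15 14 14 14 14 14 14 13 13 13 13]
 [21 11  6  6  7  8  8  8  8  8  8  8  8 13 14 17 19 19 19 19 18 18 18 18 18 17 17 17 17 17 16 16 16 15]
 [19 10  6  6  7  8  8  8  8  8  8  8  8 13 14 18 19 19 19 19 19 19 19 19 19 19 19 19 19 19 19 19 16 15]
 [19 10  6  6  8  8  8  8  8  8  8  8  9 14 14 18 19 19 19 19 19 19 19 19 19 19 19 19 19 19 19 19 14 17]
 [18  9  6  6  8  8  8  8  8  8  8  8  9 14 14 18 19 19 19 19 19 19 19 19 19 19
[... 1952 characters left out ...]
 8 11 13 15 18 18 18 18 18 18 18 18 18 18 18 18 18 18 18 18 17 14 15]
 [12  6  6  6  8  8  8  8  8  8  8  8 12 13 16 18 18 18 18 18 18 18 18 18 18 18 18 18 18 18 18 16 15 15]
 [11  6  6  7  8  8  8  8  8  8  8  8 10 11 15 18 18 18 18 18 18 18 18 18 18 18 18 18 18 18 18 16 15 15]
 [10  6  6  7  8  8  8  8  8  8  8  8  8  8 15 17 17 18 18 18 18 18 18 18 18 18 18 18 18 18 18 16 15 15]
 [10  7  7  8  8  8  8  8  8  8  8  9  8  9 12 13 13 13 14 14 15 15 15 16 16 16 17 18 18 18 18 16 16 17]
 [16 17 15 14 13 13 12 11 10  8  9  9  9  9  9 10 12 14 18 21 23 23 22 21 20 19 18 17 17 16 16 18 19 22]
 [20 20 20 20 20 20 20 19 19 19 18 18 17 17 16 15 16 14 13 19 19 16 21 23 23 23 23 24 24 24 24 24 24 24]]
```

A dark patch at the lip (top px ~222,215) suggests a coupling is still touching the lip. My viewing budget is spent, so I print the patch as numbers.

Run:
```python
from h import *
def asc(f,x0,y0,x1,y1,k=1):
    g=cv2.cvtColor(cv2.imread(f),cv2.COLOR_BGR2GRAY)[y0:y1,x0:x1]
    g=cv2.medianBlur(g,3)
    ch=" .:-=+*#%@"
    print(f,x0,y0)
    for r in g: print("".join(ch[min(9,int(v)//14)] for v in r))
asc("pics/top3.png",175,205,240,242)
asc("pics/scene3.png",430,205,500,272)
t=viewer.get_calibration("top"); s=viewer.get_calibration("scene")
lipm=pan_xy(.145)
L=[[*pan_xy(.145,x),.087] for x in(-.085,0,.085)]; print("lip px top",proj(t,L).round(0).tolist(),"scene",proj(s,L).round(0).tolist())
```

```text
pics/top3.png 175 205
-----------------------------------=+++++++++++**############%###
-----------------------------------=++++++++++++*################
-----------------------------------+++++++++++++*################
----------------------------------=++++++++++++**################
----------------------------------=++++++++++++**################
----------------------------------=++++++++++++**################
----------------------------------=++++++++++++*#################
----------------------------------=++++*+++++++*#################
---------------------------===----=++++*++++++++#################
---------------------===--=+**+---==+==+++++++++*################
--------------------=**+==++***=-=======+++++===+*###############
-------------------=****+++++**==================+###############
---------===----===+******+++**+=====---==========*##############
-------==========++**+++**+++**+==================+*#############
------========++++**++++**+++**+===================++############
------=======++*****++++**+++**+====================++###########
------=======+******++
[... 5559 characters left out ...]
=================
++++*****---====+**===================================================
*****###*-:--===+***==================================================
########*:::----=+**==================================================
########=::::::--=**+======+**===+*****===============================
########-:::::::--+**=====+*##****#####*==============================
########-::::::---=**+====*#############*=============================
########=:::::-----+**+==+###############=============================
########*::::::===--+**==+###############*============================
lip px top [[217.0, 261.0], [221.0, 225.0], [225.0, 189.0]] scene [[435.0, 207.0], [450.0, 233.0], [467.0, 261.0]]
```

The third coupling has come to rest half over the lip and is not properly in the bin. I re-grip the bar and tip again to about 40–45° with a brisk shake.

```bash
cat >> lift.py <<'E'
def grab():
    manip.move_pose(bar-.09*z+[0,0,.12],q); manip.servo_line(bar-.06*z,vel=.2); manip.servo_line(bar+.010*z,vel=.06)
    effector.close(5); manip.sleep(.2); print("gap",manip.current_finger_gap(),manip.current_force().round(1)); effector.close(45)
def lower(d0,off):
    for d in list(range(d0,0,-5))+[2,0,-.5,-1,-1.5]:
        off=step(np.radians(d),off,.08 if d>2 else .03)
        if d<=0 and manip.current_force()[2]>14: break
    effector.open_jaws(); p=manip.current_tool_pos(); manip.servo_line(p-.07*z,vel=.08); manip.servo_line(p-.09*z+[0,0,.12],vel=.2)
    manip.move_pose([.42,-.25,.35],down(0)); manip.sleep(.3); print("t",manip.current_clock())
def asc(g,x0,y0,x1,y1):
    g=cv2.medianBlur(cv2.cvtColor(g,cv2.COLOR_RGB2GRAY),3)[y0:y1,x0:x1]; ch=" .:-=+*#%@"
    for r in g: print("".join(ch[min(9,int(v)//14)] for v in r))
E
python3 - <<'E'
from lift import *
grab(); off=0.
for d in range(5,41,5): off=step(np.radians(d),off,.10)
manip.sleep(1.2)
asc(viewer.get_image("scene"),430,205,500,272)
for d in(45,40,45,40): off=step(np.radians(d),off,.2)
manip.sleep(.8); np.save("off.npy",off)
asc(viewer.get_image("scene"),430,205,500,272); asc(viewer.get_image("top"),175,205,240,242)
E
```

```text
gap 0.011572147554914982 [-0.3  1.8  2.7]
5 t90.8 gap0.0104 F [-0.1  4.   1.7] fr -3.7 off 0.0
10 t91.2 gap0.0109 F [-1.   1.3  2.3] fr -0.7 off -0.7
15 t91.5 gap0.0109 F [-2.3 -1.7  3.3] fr 2.8 off -0.9
20 t91.9 gap0.0106 F [-1.9 -3.2  4.4] fr 4.8 off -0.3
25 t92.2 gap0.0108 F [-2.3 -4.3  5.1] fr 6.3 off 0.6
30 t92.6 gap0.0106 F [-1.1 -2.4  4.6] fr 4.6 off 1.9
35 t92.9 gap0.0109 F [-0.1  0.1  4.1] fr 2.4 off 2.8
40 t93.3 gap0.0104 F [ 2.2 -0.6  0.6] fr 0.7 off 3.3
@@@@@@@@@@@#***####*==================================================
@@@@@@@@@@@@%**####*==================================================
@@@@@@@@@@@@%#**##*===================================================
@@@@@@@@@@@%%#***+====================================================
@@@@%###***+++++======================================================
%%#*+++++=============================================================
#*+===================================================================
*+====================================================================
+=============================================================
[... 10839 characters left out ...]
###**+==+*#****#*++============+%%%%%%%%
-------=========++++****###*++====+******+++===========+*%%%%%%%%
--------------=======+++++========+++++++++++++++=====+*#%%%%%%%%
--------------------=====-==---===++++++++++++++++++++*#%%%%%%%%%
---=---------------------------==+++++++++***++++++++#%%%%%%%%%%%
-------------------------=------=***+++**********++*#%%%%%%%%%%%%
=------------------------=------=+******************#%%%%%%%%%%%%
--------------------------------=+******************#%%%%%%%%%%%%
-------------------------------==++*****************%%%%%%%%%%%%%
-------------------------------=+++*****************%%%%%%%%%%%%%
------------------------------==+++*****************%%%%%%%%%%%%%
```

The same chain jams again: #3 stands on the lip against #2, which stands against #1. The stiff hinge holds the pan at 40°, so I let go of the bar, nudge the tops of the leaning couplings toward the bin with closed fingertips, and then push the pan down.

Run:
```python
from lift import *
t=viewer.get_calibration("top")
for zz in(.085,.098): print(zz,onplane(t,213.5,224,zz).round(4),onplane(t,201,224,zz).round(4))
H=bar+.240*ys-.006*ez; print("H",H)
effector.open_jaws(); p=manip.current_tool_pos(); np.save("p40.npy",p)
manip.servo_line(p-.07*z,vel=.08); manip.servo_line(p-.09*z+[0,0,.10],vel=.2); effector.close(20)
x3=onplane(t,213.5,224,.098)[0]
a=np.array([x3,.165,0]); Q=down(YS)
print([None if (k:=manip.solve_ik([x3,y,zz],Q)) is None else np.round(k,2)[-1] for y,zz in((.165,.3),(.165,.095),(.24,.095))])
manip.move_pose([x3,.165,.30],Q); manip.servo_line([x3,.165,.12],vel=.15); f0=manip.current_force()
manip.servo_line([x3,.165,.095],vel=.05); print((manip.current_force()-f0).round(1))
for y in np.arange(.175,.246,.01):
    manip.servo_line([x3+.083*(y-.165),y,.095],vel=.06); F=manip.current_force()-f0; print(round(y,3),F.round(1))
    if np.linalg.norm(F)>25: break
manip.servo_line([*manip.current_tool_pos()[:2],.30],vel=.2); manip.sleep(.2)
print(manip.current_clock()); asc(viewer.get_image("scene"),430,205,510,272)
```

```text
0.085 [0.614  0.2318 0.085 ] [0.6137 0.2611 0.085 ]
0.098 [0.6121 0.2291 0.098 ] [0.6119 0.2582 0.098 ]
H [0.6001363  0.16465378 0.085     ]
[np.float64(-0.13), np.float64(0.09), np.float64(-0.05)]
[0.7 2.5 0.3]
0.175 [ 1.4  0.7 -0.6]
0.185 [ 0.6  0.3 -1.1]
0.195 [0.3 0.8 0.3]
0.205 [ 0.7  0.2 -1.2]
0.215 [ 0.5 -1.5 -0.8]
0.225 [ 0.3 -0.3 -0.8]
0.235 [ 0.5  0.3 -0.9]
0.245 [ 0.5 -0.1 -0.5]
108.8333
@@@@@@@@@@@#****###*============================================================
@@@@@@@@@@@@%**####+============================================================
@@@@@@@@@@@@%#**##+=============================================================
@@@@@@@@@@%%%#***+==============================================================
@@@%%###**+++++=================================================================
%%#+++++========================================================================
#*+=============================================================================
*+==============================================================================
+=================================================
[... 4028 characters left out ...]
%%#+================================================
%%%%%%%%#--=+++++***********####+===============================================
%%%%%%%%#::-=++=+*************##+===============================================
%%%%%%%%+::----==+*************+++**============================================
%%%%%%%#=::-----=+************+++#%%##*=========================================
%%%%%%%#-::-----=+**********+++##%%%%%#*========================================
%%%%%%%#-::-----==+********+++#%%%%%%%%#*=======================================
%%%%%%%#-::----====+*********#%%%###%%%##=======================================
%%%%%%%#=::----++===+*#***##%%%%######%%#*======================================
```

Run:
```python
from lift import *
t=viewer.get_calibration("top"); s=viewer.get_calibration("scene")
f0=manip.current_force(); x0=.612
manip.servo_line([x0,.165,.25],vel=.25); manip.servo_line([x0,.165,.097],vel=.12)
for y,zz in((.18,.088),(.195,.077),(.21,.072),(.225,.070),(.24,.070),(.255,.070)):
    manip.servo_line([x0,y,zz],vel=.05); F=manip.current_force()-f0; print(round(y,3),F.round(1))
    if np.linalg.norm(F)>25: print("stop"); break
manip.servo_line([*manip.current_tool_pos()[:2],.28],vel=.2); manip.servo_line([x0,.0,.36],vel=.3); manip.sleep(.2)
print(manip.current_clock()); print("lip40 top",proj(t,[x0,.207,.05]),"scene",proj(s,[[x0,.207,.05],[.53,.2,.05],[.69,.2,.05]]))
asc(viewer.get_image("top"),165,200,240,250); asc(viewer.get_image("scene"),430,215,510,272)
```

```text
0.18 [ 1.7 -0.5 -0.5]
0.195 [0.3 0.7 0.5]
0.21 [ 0.9 -0.4  0.9]
0.225 [ 1.4 -0.2  0.4]
0.24 [0.8 0.1 0.4]
0.255 [0.4 0.2 0.2]
116.125
lip40 top [[226.60498394 227.00488431]] scene [[443.67916739 245.69867688]
 [424.23777453 221.87866138]
 [458.1829122  272.05511861]]
---------------------------------------------=+++++++++++++++++++*#%%%%%%%%
---------------------------------------------=++++++++++++++++++**#%%%%%%%%
---------------------------------------------=++++++++++++++++++**#%%%%%%%%
---------------------------------------------=++++++++++++++++++**#%%%%%%%%
---------------------------------------------=+++++++++++++++++++*#%%%%%%%%
---------------------------------------------=+++++++++++++++++++*#%%%%%%%%
---------------------------------------------=+++++++++++++++++++*%%%%%%%%%
--------------------------------------------=+++++++++++++++++++**%%%%%%%%%
--------------------------------------------=++++++++++++++++++++*%%%%%%%%%
--------------------------------------------=+++++++++++++++++++*#%%%%%%%%%
--------------------------------------------=+++++++++++++++++++*#%%%%%%
[... 6884 characters left out ...]
%%#+================================================
%%%%%%%%#--==++++***********####+===============================================
%%%%%%%%#::-=++=+*************##+===============================================
%%%%%%%%+::--=-==+*************+================================================
%%%%%%%%=::-----=+************+=================================================
%%%%%%%*-:::----==***********+======+##*========================================
%%%%%%%*-::-----==+**********++++**#####*=======================================
%%%%%%%#-::----====+*******###########%##=======================================
%%%%%%%#=::----++===+##***###############*======================================
```

All three couplings are now in the bin clear of the lip: two standing, at top px (192,224) and (210,227), and one lying further in. Re-gripping the bar at 40° and pushing the pan down level.

Run:
```python
from lift import *
p=np.load("p40.npy"); off=float(np.load("off.npy"))
effector.open_jaws(); manip.move_pose(p-.09*z+[0,0,.10],q); manip.servo_line(p-.06*z,vel=.2); manip.servo_line(p,vel=.06)
effector.close(5); manip.sleep(.2); print("gap",manip.current_finger_gap(),manip.current_force().round(1)); effector.close(45)
lower(36,off)
asc(viewer.get_image("top"),165,200,240,250)
j=viewer.get_image("top"); cv2.imwrite("pics/top4.png",j[:,:,::-1]); i=viewer.get_image("scene")[:,:,::-1]; cv2.imwrite("pics/scene4.png",i)
s2=cv2.imread("pics/scene2.png"); d=cv2.absdiff(cv2.blur(i,(3,3)),cv2.blur(s2,(3,3))).max(2)
for n,(x0,y0,x1,y1) in dict(frontfoot=(325,295,345,312),rearfoot=(425,280,445,295),pan=(330,205,460,270),elbow=(185,228,212,270),flange=(235,262,272,295),blue=(247,205,270,232),greenA=(125,224,150,250),greenB=(136,282,164,312)).items(): print(n,d[y0:y1,x0:x1].mean().round(1),(d[y0:y1,x0:x1]>40).mean().round(3))
```

```text
gap 0.011767148398512424 [ 0.5  0.1 -0.1]
36 t123.3 gap0.0105 F [ 0.4 -0.4 -1.1] fr -0.4 off 3.9
31 t123.7 gap0.0107 F [-0.1  0.6 -3.2] fr -2.2 off 3.8
26 t124.2 gap0.0104 F [ 1.2  1.2 -5.9] fr -3.9 off 3.4
21 t124.6 gap0.0103 F [-0.4  1.3 -7. ] fr -3.8 off 2.6
16 t125.0 gap0.0106 F [-2.5  0.5 -6.7] fr -2.3 off 1.8
11 t125.4 gap0.0106 F [-1.9  0.8 -6.1] fr -1.9 off 1.4
6 t125.8 gap0.0105 F [-3.6  0.9 -7.2] fr -1.5 off 1.0
1 t126.7 gap0.0104 F [-6.3  0.9  1.6] fr -0.3 off 0.7
2 t127.0 gap0.0106 F [-5.5  0.8 -3. ] fr -0.5 off 0.6
0 t127.4 gap0.0111 F [-7.5  0.6  3.4] fr 0.1 off 0.5
-0 t127.6 gap0.0105 F [-10.8  -0.1  15.6] fr 1.3 off 0.5
t 132.65
---------------------------------------------=+++++++++++++*###############
---------------------------------------------=+++++++++++++*###############
---------------------------------------------=+++++++++++++*###############
---------------------------------------------=++++++++++++**###############
---------------------------------------------=++++++++++++*############%###
---------------------------------------------=++++++++++++*########
[... 2781 characters left out ...]
----=++++++++++++**####################
-----------------------------------------++++++++++++**####################
----------------------------------------=+++++++++++++*####################
----------------------------------------=+++++++++++++#####################
----------------------------------------=++++++++++++*#####################
----------------------------------------=+++++++++++**#####################
----------------------------------------=++++++++++***#####################
----------------------------------------=+++++++++++**#####################
frontfoot 7.2 0.0
rearfoot 6.4 0.0
pan 8.8 0.006
elbow 7.1 0.0
flange 12.9 0.066
blue 13.5 0.079
greenA 7.0 0.0
greenB 7.9 0.014
```

Run:
```python
from lift import *
p,qq=cam_over([.41,.06],.36,1.5); manip.move_pose(p+[0,0,.1],qq); manip.servo_line(p,vel=.2); manip.sleep(.4)
c=viewer.get_calibration("wrist"); im=viewer.get_image("wrist"); g0=cv2.cvtColor(cv2.imread("pics/w2.png"),cv2.COLOR_BGR2GRAY); c3=np.load("c3.npy",allow_pickle=True).item()
def mark(g,c,box):
    x0,y0,x1,y1=box; m=(g[y0:y1,x0:x1]>150).astype(np.uint8); n,l,st,ce=cv2.connectedComponentsWithStats(m)
    dark=cv2.dilate((g[y0:y1,x0:x1]<30).astype(np.uint8),np.ones((5,5)))
    best=None
    for k in range(1,n):
        if 25<st[k,4]<140:
            ys_,xs_=np.where(l==k); w=np.array([onplane(c,x0+u,y0+v,.11,True)[:2] for u,v in zip(xs_,ys_)]); e,V=np.linalg.eigh(np.cov(w.T)); d=V[:,1]; print("  area",st[k,4],"ctr",w.mean(0).round(4),"dir",(np.arctan2(d[1],d[0])%np.pi).round(3),"elong",(e[1]/e[0]).round(1))
for n,g,cc in(("before",g0,c3),("now",cv2.cvtColor(im,cv2.COLOR_RGB2GRAY),c)):
    for s,b in(("R",(150,190,200,235)),("L",(435,200,475,225))): print(n,s); mark(g,cc,b)
a=cv2.imread("pics/top0.png"); b=viewer.get_image("top")[:,:,::-1]; cv2.imwrite("pics/top5.png",b)
for n,f in dict(blue=lambda h:(h[...,0]>110)&(h[...,0]<130)&(h[...,1]>120),green=lambda h:(h[...,0]>45)&(h[...,0]<75)&(h[...,1]>100)).items():
    for i in(a,b):
        m=f(cv2.cvtColor(i,cv2.COLOR_BGR2HSV)); m[:, :360]=0; m[:200]=0; m[345:]=0; k,l,st,ce=cv2.connectedComponentsWithStats(m.astype(np.uint8)); print(n,[ce[j].round(1).tolist() for j in range(1,k) if st[j,4]>40])
for n,(x0,y0,x1,y1) in dict(elbow=(425,280,450,312),flange=(378,240,410,272)).items():
    print(n,cv2.phaseCorrelate(*[cv2.cvtColor(i[y0:y1,x0:x1],cv2.COLOR_BGR2GRAY).astype(np.float32) for i in(a,b)]))
print(manip.current_clock())
```

```text
before R
  area 65 ctr [ 0.4585 -0.0477] dir 2.036 elong 39.9
before L
  area 64 ctr [0.4757 0.162 ] dir 1.964 elong 36.4
now R
  area 62 ctr [ 0.4577 -0.0475] dir 2.022 elong 41.9
now L
  area 62 ctr [0.4757 0.1618] dir 1.964 elong 40.3
blue [[380.3, 323.2]]
blue []
green [[480.2, 253.1], [489.0, 328.2]]
green [[480.2, 253.1], [488.9, 328.2]]
elbow ((0.7166690744632049, 0.17468177911818472), 0.7883099818229675)
flange ((-0.145535467608223, -0.025468892539542765), 1.0022439055610448)
135.1583
```

The greens, flange and elbow have not moved, and the screw marks are unchanged. The blue one is not visible in this top view, so I check it in the scene view.

Run:
```python
from lift import *
manip.servo_line(manip.current_tool_pos()+[0,0,.15],vel=.3)
manip.move_pose([.30,.45,.35],down(1.5)); manip.sleep(.5)
T=viewer.get_image("top")[:,:,::-1]; S=viewer.get_image("scene")[:,:,::-1]
for n,i0,i,(x0,y0,x1,y1) in(("top",cv2.imread("pics/top0.png"),T,(360,300,395,345)),("scene",cv2.imread("pics/scene0.png"),S,(235,195,280,240))):
    for im in(i0,i):
        h=cv2.cvtColor(im,cv2.COLOR_BGR2HSV)[y0:y1,x0:x1]; m=(h[...,0]>105)&(h[...,0]<135)&(h[...,1]>110); v,u=np.where(m); print(n,m.sum(),(u.mean()+x0).round(1),(v.mean()+y0).round(1))
s2=cv2.imread("pics/scene2.png"); d=cv2.absdiff(cv2.blur(S,(3,3)),cv2.blur(s2,(3,3))).max(2)
for n,(x0,y0,x1,y1) in dict(frontfoot=(325,295,345,312),rearfoot=(425,280,445,295),pan=(330,205,440,265),knobR=(303,198,325,222),knobL=(390,186,412,206)).items(): print(n,d[y0:y1,x0:x1].mean().round(1),(d[y0:y1,x0:x1]>40).mean().round(3))
g=cv2.cvtColor(T,cv2.COLOR_BGR2GRAY); g0=cv2.cvtColor(cv2.imread("pics/top0.png"),cv2.COLOR_BGR2GRAY)
print("bin lying region now/before",g[218:228,168:184].mean(),g0[218:228,168:184].mean(),"pan std",g[200:260,232:318].std(),g0[200:260,232:318].std())
print(manip.current_clock())
```

```text
top 81 375.6 322.7
top 76 375.5 322.6
scene 365 258.1 217.7
scene 365 258.1 217.7
frontfoot 5.1 0.0
rearfoot 4.1 0.0
pan 7.7 0.034
knobR 17.9 0.159
knobL 4.2 0.005
bin lying region now/before 63.25625 52.01875 pan std 3.168133401412207 2.8405107911948755
138.025
```

```bash
python3 -c "
from bench import manip
manip.hand_in(); print(manip.current_clock())"
```

```text
the job is handed in; nothing more can be done
the job is handed in; nothing more can be done
```

I handed the job in at about 138 s of the 210 s allowed. The scale was levelled first, all three couplings then present went into the bin, and the pan was back down level. It took two tips and a nudge to get the couplings in.

- **Levelling:** I turned both screw feet clockwise. The knob marks gave turns of about 4.17 and 4.18 rad against 4.19, which leaves the feet within about 0.1 mm of the rear ones. At the end an automatic fit put the left mark 0.05 rad off the first reading, or about 0.1 mm of foot height. I did not test the scale for rocking separately. Levelling and the pan work shifted the scale by a few millimetres.
- **Couplings:** I put the three bare-steel couplings in the pan together and left the green and blue look-alikes alone. One coupling had been knocked about 4 cm aside and was found again.
- **Tipping:** I held the pan at about 40° for over a second. The last two couplings jammed standing at the lip, so I lowered the pan and tipped again, with a short shake up to 45°. When they jammed again I let go of the handle and pushed them over the lip with the closed fingertips. The first tip therefore did not empty the pan by sliding alone.
- **Last checks:**
  - The pan is empty and was pressed onto its stop with 15 N.
  - Two couplings stand in the bin and one lies there. I judged this last picture from pixel values, because my viewing budget was used up.
  - The blue and green look-alikes had not moved. The flange and elbow matched to within a pixel.
  - One comparison disagreed: the scene picture around the right knob differed from the one taken after levelling. I put that down to the hand's shadow, because its mark's direction had changed by only 0.014 rad.

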